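# Snap the cover of a round sensor housing shut

### The job

The cover of the round sensor housing in the nest on the assembly bench is only resting in place: press each of the three snap tabs around its rim down until all are fully home. Leave the square housing alone, it is still waiting for its circuit board.

Things in the scene. Friction and masses are not known exactly. Their poses are not given: they have to be found in the camera images.
- tab1_top (a point): centre of the top of snap tab 1 of the ROUND housing: one of three equal white tabs 120 degrees apart on the rim, centres 65 mm from the housing's centre. Flat top, 26 mm radially x 36 mm along the rim; x axis radially outward, z up. Raised, it is 63 to 65 mm above the bench; it slides straight down to a hard stop at 56 mm against a drag of about 6 N (more when fast) and stays where it is left.
- tab2_top (a point): the same for tab 2, 120 degrees counter-clockwise (from above) from tab 1; same size, heights, axes, travel and drag. The round housing is a grey case 124 mm across, fixed in a black round nest plate 170 mm across, 10 mm thick.
- tab3_top (a point): the same for tab 3, 240 degrees counter-clockwise from tab 1; same size, heights, axes, travel and drag. The white cover's rim lies 50 mm above the bench; a low dome in its middle, 68 mm across, rises to 57 mm.
- square_housing: a loose square housing, not to be touched: grey case with white cover, 100 x 100 mm and 43 mm high, with four fixed raised white tabs, one in the middle of each side, reaching 57.5 mm high and 59 mm out from its centre. 0.4 kg. Origin at the centre of its underside, z up
Mind the look-alikes: they are no part of the job. What is shaped like the part that bears tab1_top but green or purple is not meant.

How it is judged:
At the end, for the whole second after the job is handed in: all three tabs of the round housing are home: the top of each within 2.5 mm of its stop, that is less than 58.5 mm above the bench (height (world z) of each of tab1_top, tab2_top, tab3_top below 0.0585 m); the robot touches nothing.
It fails at once if the square housing is touched by the robot with more than 3 N, or moved by more than 15 mm (contact force between square_housing and the fingers above 3 N or contact force between square_housing and the arm above 3 N or distance of square_housing from where it was at the start of the episode above 0.015 m).
It also fails if it takes over 35 s, if anything falls off the work surface, if the arm or the gripper's body presses on something with over 40 N, if the wrist force passes 120 N, or if a joint passes its speed limit or range.

### The arm

A 6-joint arm with a two-finger parallel gripper is mounted at the origin on the work surface. World frame = base frame: x ahead of the robot, y to its left, z up, the work surface at z = 0. Lengths are in m, angles in rad, forces in N, time in s.
With the tool pointing down it reaches from about 0.35 to 0.85 m from the base axis. Payload 8.1 kg.
Tool frame: the origin (TCP) lies on the centre line of the jaws, within the pads' length; the fingertips stand robot.finger_overhang ahead of it and the grasp point (between the pads) lies 5 mm behind it (robot.finger_overhang is the distance from the TCP to the fingertips, in m); z points along the fingers, y is the direction in which the jaws open and shut (so a half turn about z gives the same grasp; the last joint's range is limited). The gripper opens to 93 mm and grips with 3 to 60 N. Pads are 15 mm wide; open, the fingers measure 128 mm over their backs; the gripper's body (75 mm by 188 mm) begins 65 mm behind the grasp point.
Start: joints at [1.129, 0.13, 1.488, -0, 1.523, -0.085], TCP at [0.21, 0.562, 0.209] pointing down, gripper open.
Joint ranges: [-2.96, 2.96], [-0.89, 2.26], [0.02, 2.5], [-1.34, 4.48], [0, 2.73], [-2.66, 2.66]. Speed limits (rad/s): [2.39, 2.39, 2.79, 3.14, 3.14, 3.14].

### API

Orientations are given as a rotation vector (axis times angle).
In Python, from plant import robot gives the robot as it stands. The module is installed in compiled form; this text tells all that it offers.
- The arm moves only by the tool carry_out, never from a script. Its argument "commands" is a list that holds one entry, the list of rows, each a list of 4 numbers: the shift along the tool's x, y, z in cm, then the turn about the tool's z in degrees. In form: [[[tx, ty, tz, roll], ...]]. A call has 1 to 20 rows; each row shifts and turns the commanded pose from where the row before left it, along the tool's axes as they then stand; what a row does not reach is not made up. A row lasts 1/12 s, in which the tool goes at most 41.7 mm and 7.16 degrees, less where a joint would pass 70% of its speed; a pose out of reach is approached as far as the arm can. A call is refused whole if a number of a shift passes 4.17 or a number of a turn 7.16, either way. A call with a gripper value outside its range is refused whole. "claw" is the finger opening in cm, from 0 to 9.3, set as the call begins (left out, the last holds). The fingers move at their own pace and stop on an object; "grip_force" is the grip in N (left out, the last holds). Time passes only in rows, so rows that do not move let the fingers close. It gives the time, the measured TCP pose, the force and the opening at its end, in the units of the state.
- robot.read_state(): the state, without advancing time (a new reading comes with each control period).
- robot.read_camera(name): name is "scene" or "side" or "wrist"; returns the picture (400x640x3 uint8, red, green, blue); there is no depth.
- robot.camera_params(name): a dict with "mtx" (3x3 intrinsics, pixels), "dist_coeffs" ([k1, k2, p1, p2, k3] as OpenCV has them; the pictures are not rectified), "R" (3x3) and "t" (3): a world point X has camera coordinates R X + t. Camera axes: x right, y down, z forward; pixel columns grow to the right and rows downward; lengths in m; the calibration is good to about 2 mm. A picture is of the moment at which its call begins: read the wrist's pose just before it. camera_params takes no time and is no camera call; for the wrist camera it gives the pose at the moment of the call.
- robot.close_job(): hands the job in, once; it reports no verdict.
The state is a dict: "t": time; "q": joint angles; "dq": joint speeds; "joint_torque": joint torques, N m; "tool_pos": TCP position; "orientation": TCP orientation; "force": force on the tool from outside, world axes, zero at the start; "wrist_torque": the same for the moment, N m; "opening": finger opening in m.
Only numpy, scipy, OpenCV 4.12 (cv2) and the standard library are available. Lean on these libraries where they do the work, as an engineer would, in place of code of your own. Each camera call takes 0.05 s, during which the arm holds its last target.

## Working session

There is one attempt and no reset: what is moved stays moved. The work goes in short steps, Python scripts to look and compute and a tool call to move; the robot and the scene stay as the last step left them, time stands still between calls to the robot, and variables do not carry over. Pictures are saved under pics/ and viewed, and the job is handed in when it is done.

Besides the shell and the picture viewer there is one more tool, called after "Emit:" as name(argument=value, ...) on one line, values as JSON. carry_out: Moves the arm, as the interface text tells. Its arguments: {"type":"object","properties":{"commands":{"type":"array","items":{"type":"array","items":{"type":"array","items":{"type":"number"}}}},"claw":{"type":"number"},"grip_force":{"type":"number"}},"required":["commands"]}

```bash
mkdir -p pics; cat > h.py <<'E'
from plant import robot
import cv2, numpy as np
def snap(n,f):
    im=robot.read_camera(n); cv2.imwrite(f'pics/{f}.png',im[:,:,::-1]); return im
def ray(n,px,z,P=None):
    P=P or robot.camera_params(n); R=np.array(P['R']);t=np.array(P['t'])
    u=cv2.undistortPoints(np.array(px,float).reshape(-1,1,2),np.array(P['mtx']),np.array(P['dist_coeffs'])).reshape(-1,2)
    d=np.c_[u,np.ones(len(u))]@R; c=-R.T@t
    return c+d*((z-c[2])/d[:,2:3])
def proj(n,X):
    P=robot.camera_params(n)
    return cv2.projectPoints(np.array(X,float).reshape(-1,1,3),cv2.Rodrigues(np.array(P['R']))[0],np.array(P['t']),np.array(P['mtx']),np.array(P['dist_coeffs']))[0].reshape(-1,2)
E
python3 - <<'E'
from h import *
s=robot.read_state(); print(s['t'],s['tool_pos'],s['orientation'],robot.finger_overhang,s['force'])
for n in('scene','side','wrist'): snap(n,n+'0')
E
```

```text
0.0 [0.20932012 0.56170226 0.20831213] [-5.57479877e-01 -3.09129311e+00  2.69633487e-03] 0.014 [ 0.24440125 -0.63796679 -0.29255157]
```

View pics/scene0.png

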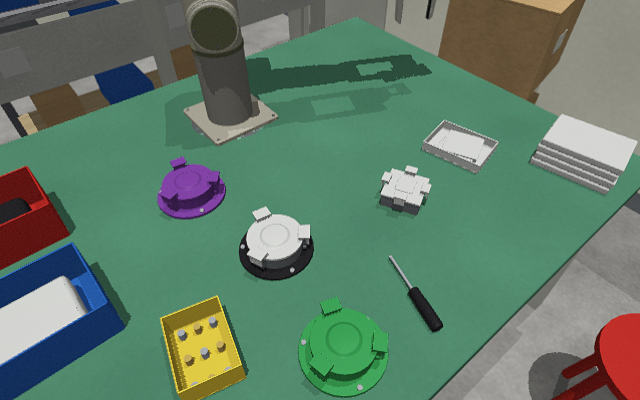

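View pics/side0.png

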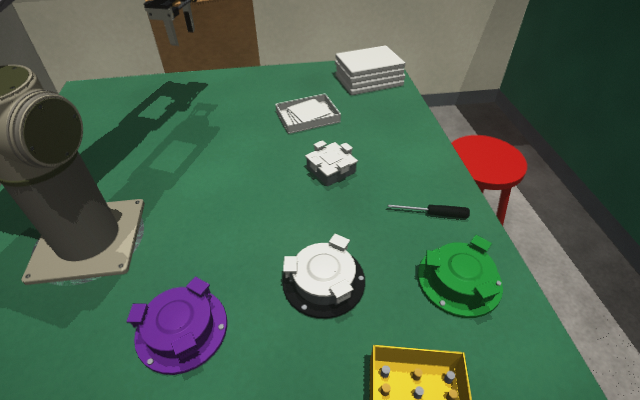

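View pics/wrist0.png

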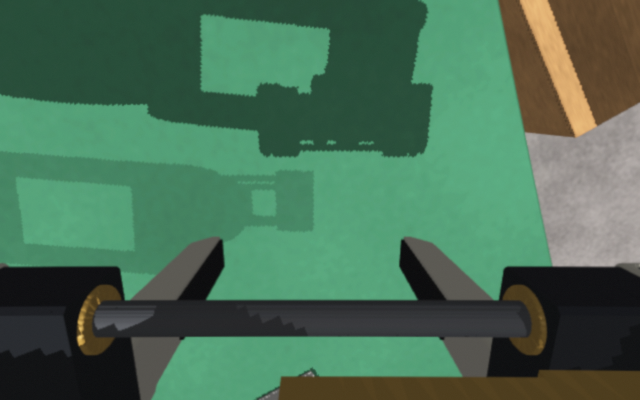

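Three housings share the shape: purple at scene (191,188), green at scene (343,348), and white/grey on a black nest at scene (275,243), side (323,272). The white one on the black nest is the one meant. The square housing is at scene (405,188). I'll enlarge the target to confirm.

```bash
python3 - <<'E'
from h import *
a=cv2.imread('pics/scene0.png')[195:285,225:325]; b=cv2.imread('pics/side0.png')[225:325,270:375]
a=cv2.resize(a,(400,360),interpolation=cv2.INTER_CUBIC);b=cv2.resize(b,(400,381),interpolation=cv2.INTER_CUBIC)[:360]
cv2.imwrite('pics/crop1.png',np.hstack([a,b]))
for n in('scene','side'):
    P=robot.camera_params(n);R=np.array(P['R']);print(n,-R.T@np.array(P['t']))
print(ray('scene',[[275,235],[405,185]],.055),ray('side',[[323,267],[331,158]],.055))
E
```

```text
scene [ 1.03793614 -0.4761989   0.78580934]
side [ 0.45080173 -0.63538365  0.69412364]
[[ 0.52052099 -0.18719243  0.055     ]
 [ 0.59353629  0.14881671  0.055     ]] [[ 0.51546707 -0.18967481  0.055     ]
 [ 0.58457525  0.14093675  0.055     ]]
```

View pics/crop1.png

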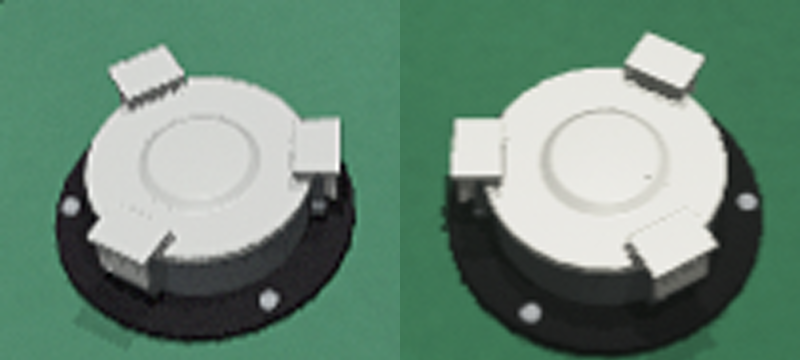

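The crop confirms it: white cover and grey case on the black plate, with three raised tabs. In the scene view the tab tops are near (262,213), (305,231) and (258,254). In the side view they are near (339,242), (290,264) and (341,288).

```bash
python3 - <<'E'
from h import *
A=ray('scene',[[262,213],[304.7,231.5],[257.7,254.5]],.064)
B=ray('side',[[339.3,241.8],[290.3,263.6],[341.4,288.5]],.064)
print(A,'\n',B)
# dome-ring centre on rim plane .050
print(ray('scene',[[225+200/4,195+162/4]],.0505), ray('side',[[270+204/3.81,225+161/3.81]],.0505))
for M in(A,B):
    c=M.mean(0); d=M-c; print(c, np.hypot(d[:,0],d[:,1]), np.degrees(np.arctan2(d[:,1],d[:,0])))
E
```

```text
[[ 0.45590135 -0.17714709  0.064     ]
 [ 0.55987164 -0.13507749  0.064     ]
 [ 0.54667151 -0.24813641  0.064     ]] 
 [[ 0.55650581 -0.13923769  0.064     ]
 [ 0.45265479 -0.17889435  0.064     ]
 [ 0.54124899 -0.24835646  0.064     ]]
[[ 0.51849035 -0.18621627  0.0505    ]] [[ 0.51689452 -0.18729771  0.0505    ]]
[ 0.52081483 -0.186787    0.064     ] [0.06562536 0.06480206 0.06657565] [171.55308253  52.93580912 -67.14624592]
[ 0.5168032 -0.1888295  0.064    ] [0.06352673 0.06491321 0.06435103] [ 51.31965148 171.19611894 -67.67363445]
```

```bash
cat > go.py <<'E'
from h import *
from scipy.spatial.transform import Rotation as Ro
T={1:(.5585,-.1363),2:(.4541,-.1785),3:(.5428,-.2478)}
def rel(k,z):
    s=robot.read_state(); R=Ro.from_rotvec(s['orientation']).as_matrix()
    print('t',round(s['t'],2),'pos',np.round(s['tool_pos'],4),'F',np.round(s['force'],1),'yaw(tool y)',np.degrees(np.arctan2(R[1,1],R[0,1])).round(1),'tilt z',R[:,2].round(3),'open',s['opening'])
    print(k,'shift cm',np.round(R.T@(np.array([*T[k],z])-s['tool_pos'])*100,2))
E
python3 -c "
from go import *
for k in T: rel(k,.13)"
```

```text
t 0.15 pos [0.2094 0.5618 0.2085] F [-0.4 -0.2 -0.6] yaw(tool y) 69.6 tilt z [-0.001 -0.001 -1.   ] open 0.09291299038803681
1 shift cm [-57.1  -53.21   7.92]
t 0.15 pos [0.2094 0.5618 0.2085] F [-0.4 -0.2 -0.6] yaw(tool y) 69.6 tilt z [-0.001 -0.001 -1.   ] open 0.09291299038803681
2 shift cm [-48.79 -60.81   7.93]
t 0.15 pos [0.2094 0.5618 0.2085] F [-0.4 -0.2 -0.6] yaw(tool y) 69.6 tilt z [-0.001 -0.001 -1.   ] open 0.09291299038803681
3 shift cm [-59.52 -64.2    7.94]
```

Emit:
carry_out(commands=[[[-2.85,-2.66,0,0],[-2.85,-2.66,0,0],[-2.85,-2.66,0,0],[-2.85,-2.66,0,0],[-2.85,-2.66,0,0],[-2.85,-2.66,0,0],[-2.85,-2.66,0,0],[-2.85,-2.66,0,0],[-2.85,-2.66,0,0],[-2.85,-2.66,0,0],[-2.85,-2.66,0,0],[-2.85,-2.66,0,0],[-2.85,-2.66,0,0],[-2.85,-2.66,0,0],[-2.85,-2.66,0,0],[-2.85,-2.66,0,0],[-2.85,-2.66,0,0],[-2.85,-2.66,0,0],[-2.85,-2.66,0,0],[-2.85,-2.66,0,0]]], claw=0, grip_force=20)

```text
t: 1.82
tool_pos: [0.5582, -0.1373, 0.209]
orientation: [-0.558, -3.091, -0.0]
force: [0.3, 0.5, 0.3]
opening: 0.0008
```

```bash
python3 -c "
from go import *
rel(1,.095)"
```

```text
t 1.82 pos [ 0.5582 -0.1373  0.209 ] F [0.3 0.5 0.3] yaw(tool y) 69.5 tilt z [-0.  0. -1.] open 0.0007945017700865811
1 shift cm [ 0.    0.11 11.4 ]
```

Emit:
carry_out(commands=[[[0,0.1,2.3,0],[0,0,2.3,0],[0,0,2.3,0],[0,0,2.3,0],[0,0,2.2,0],[0,0,0,0],[0,0,0,0]]])

```text
t: 2.4
tool_pos: [0.5568, -0.1339, 0.0939]
orientation: [-0.557, -3.088, -0.001]
force: [0.1, -0.7, 0.3]
opening: 0.0004
```

```bash
python3 -c "
from go import *
rel(1,.0695)
a=snap('scene','s1')[150:290,215:335,::-1]; b=snap('side','d1')[160:330,260:380,::-1]
cv2.imwrite('pics/c2.png',np.hstack([cv2.resize(a,(400,466)),cv2.resize(b,(400,466))]))"
```

```text
t 2.4 pos [ 0.5568 -0.1339  0.0939] F [ 0.1 -0.7  0.3] yaw(tool y) 69.6 tilt z [-0.004  0.001 -1.   ] open 0.0003574365960553643
1 shift cm [-0.25 -0.16  2.44]
```

View pics/c2.png

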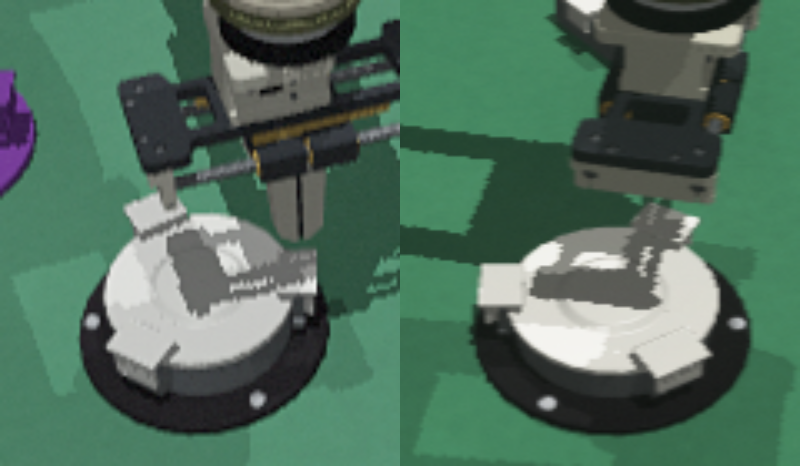

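The fingertips (left half, crop (298,238)) are straight above tab 1 (297,268), and the gripper body is clear. Now I'll press gently.

Emit:
carry_out(commands=[[[-0.2,-0.1,0.4,0],[0,0,0.4,0],[0,0,0.3,0],[0,0,0.3,0],[0,0,0.2,0],[0,0,0.2,0],[0,0,0.2,0],[0,0,0.2,0],[0,0,0.2,0],[0,0,0,0],[0,0,0,0],[0,0,0,0]]])

```text
t: 3.5
tool_pos: [0.5598, -0.1361, 0.0714]
orientation: [0.557, 3.092, -0.0]
force: [0.1, 0.1, 0.1]
opening: 0.0002
```

Emit:
carry_out(commands=[[[0,0,0.1,0],[0,0,0.1,0],[0,0,0.05,0]]])

```text
t: 3.75
tool_pos: [0.5597, -0.1361, 0.0687]
orientation: [-0.557, -3.092, 0.0]
force: [0.3, 0.3, -0.5]
opening: 0.0002
```

Emit:
carry_out(commands=[[[0,0,0,0],[0,0,0,0],[0,0,0,0]]])

```text
t: 4.0
tool_pos: [0.5597, -0.1361, 0.0689]
orientation: [0.557, 3.092, -0.0]
force: [-0.0, 0.1, 0.2]
opening: 0.0006
```

The tip should now be about 55 mm above the bench, yet no force shows. I'll look.

```bash
python3 -c "
from go import *
rel(1,.0695)
a=snap('scene','s2')[150:290,215:335,::-1]; b=snap('side','d2')[160:330,260:380,::-1]; snap('wrist','w2')
cv2.imwrite('pics/c3.png',np.hstack([cv2.resize(a,(400,466)),cv2.resize(b,(400,466))]))"
```

```text
t 4.0 pos [ 0.5597 -0.1361  0.0689] F [-0.   0.1  0.2] yaw(tool y) 69.6 tilt z [ 0. -0. -1.] open 0.0005557683120339946
1 shift cm [ 0.11 -0.06 -0.06]
```

View pics/c3.png

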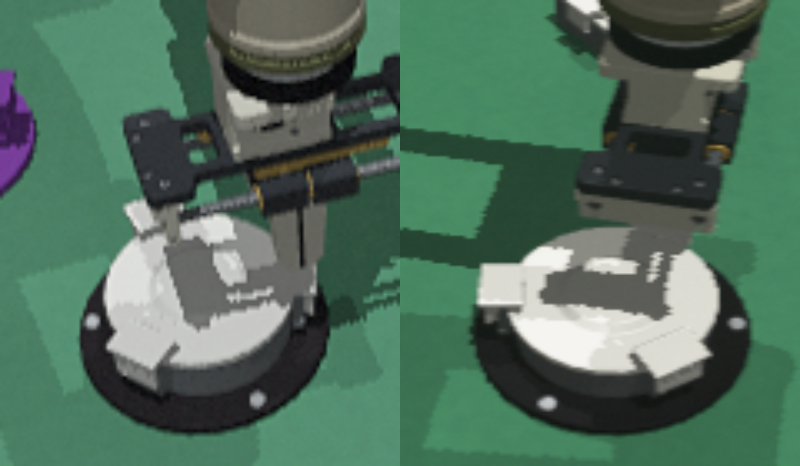

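View pics/w2.png

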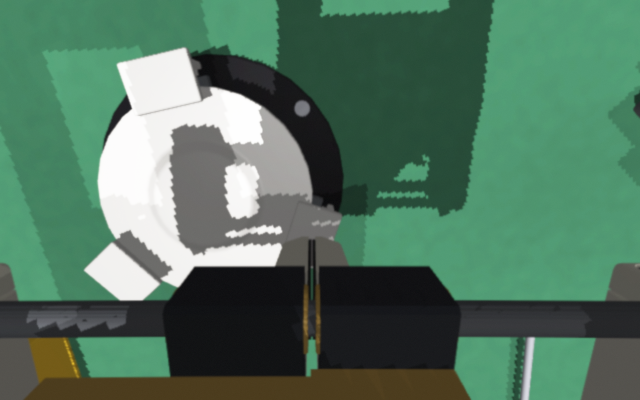

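The tip sits on tab 1 in the scene crop at (300,265). I'll keep pressing in small steps until the stop pushes back.

Emit:
carry_out(commands=[[[0,0,0.05,0],[0,0,0.05,0]]])

```text
t: 4.32
tool_pos: [0.5598, -0.1361, 0.0679]
orientation: [0.557, 3.092, -0.0]
force: [0.5, -0.3, -0.9]
opening: 0.0001
```

Emit:
carry_out(commands=[[[0,0,0.05,0],[0,0,0.05,0]]])

```text
t: 4.48
tool_pos: [0.5597, -0.1361, 0.0667]
orientation: [-0.557, -3.092, 0.0]
force: [0.2, 0.1, 0.4]
opening: 0.0007
```

Still no force at a nominal tip height of 53 mm, which disagrees with a 56 mm stop. I'll back off and check whether tab 1 moved.

```bash
python3 -c "
from go import *
print(proj('scene',[[.5568,-.1339,.0799],[.5585,-.1363,.064]]),proj('side',[[.5568,-.1339,.0799],[.5585,-.1363,.064]]))
a=cv2.imread('pics/s1.png')[200:250,280:330]; b=cv2.imread('pics/s2.png')[200:250,280:330]
cv2.imwrite('pics/c4.png',np.hstack([cv2.resize(x,(400,400),interpolation=cv2.INTER_NEAREST) for x in (a,b)]))"
```

```text
[[304.04667037 225.71571333]
 [303.87197443 231.3972194 ]] [[339.21095398 234.79282181]
 [340.01049403 240.57782796]]
```

View pics/c4.png

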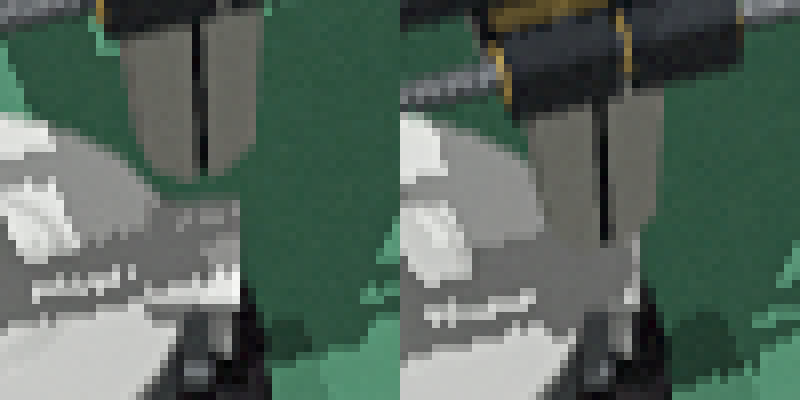

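Emit:
carry_out(commands=[[[0,0,-2,0],[0,0,-3,0],[0,0,-3,0],[0,0,-3,0],[0,0,0,0]]])

```text
t: 4.9
tool_pos: [0.5633, -0.1372, 0.1845]
orientation: [0.556, 3.081, -0.002]
force: [0.6, -0.8, 1.2]
opening: 0.0006
```

```bash
python3 -c "
from go import *
rel(3,.095)
a=snap('scene','s3')[150:290,215:335,::-1]; b=snap('side','d3')[160:330,260:380,::-1]; snap('wrist','w3')
cv2.imwrite('pics/c5.png',np.hstack([cv2.resize(a,(400,466)),cv2.resize(b,(400,466))]))"
```

```text
t 4.9 pos [ 0.5633 -0.1372  0.1845] F [ 0.6 -0.8  1.2] yaw(tool y) 69.6 tilt z [ 0.01  -0.003 -1.   ] open 0.0005802910970417259
3 shift cm [ -1.85 -11.08   8.97]
```

View pics/c5.png

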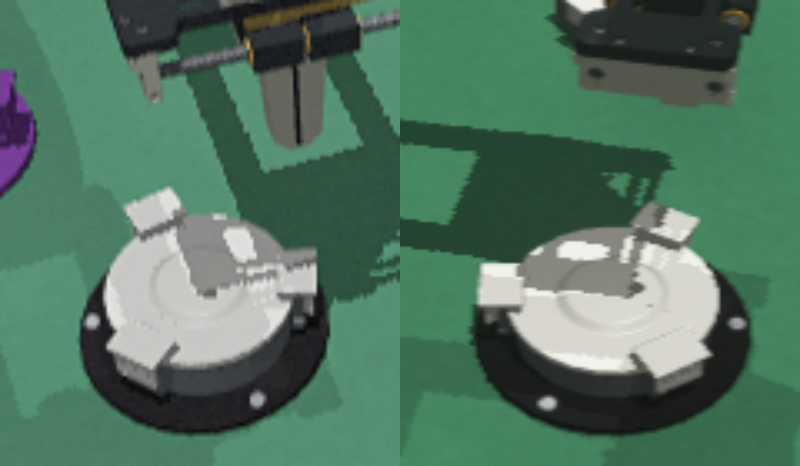

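View pics/w3.png

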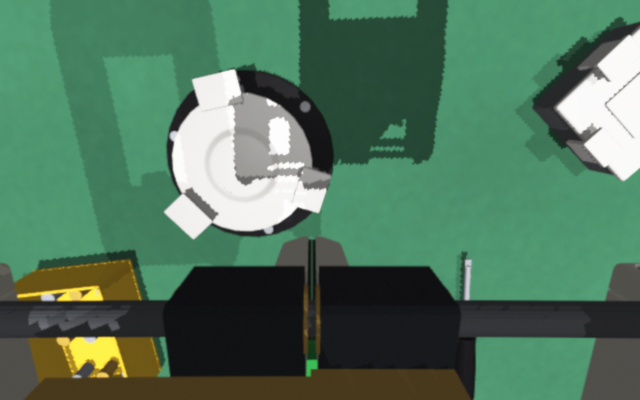

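Tab 1 hasn't dropped: its top is at crop (298,270), the same as before. In s2 the visible tip was at row 230, against about 234 predicted. So the closed tips sit roughly 10 mm higher than the nominal overhang implies and never pressed. I'll press again, guided by force.

Emit:
carry_out(commands=[[[0,0,3,0],[0,0,3,0],[0,0,3,0],[0,0,1.5,0],[0,0,0.5,0],[0,0,0.1,0],[0,0,0.1,0],[0,0,0,0]]])

```text
t: 5.72
tool_pos: [0.5605, -0.1363, 0.0659]
orientation: [0.557, 3.09, -0.0]
force: [-0.5, -0.4, 0.1]
opening: 0.0007
```

Emit:
carry_out(commands=[[[0,0,0.1,0],[0,0,0.1,0]]])

```text
t: 5.88
tool_pos: [0.5608, -0.1364, 0.0643]
orientation: [0.557, 3.089, -0.001]
force: [0.5, -0.0, 0.1]
opening: 0.0002
```

Emit:
carry_out(commands=[[[0,0,0.1,0],[0,0,0.1,0]]])

```text
t: 6.05
tool_pos: [0.5601, -0.1362, 0.0614]
orientation: [0.557, 3.091, -0.0]
force: [-0.1, -1.2, 0.1]
opening: 0.0005
```

```bash
python3 -c "
from go import *
rel(1,.0695)
a=snap('scene','s4')[200:250,280:330,::-1]; b=snap('side','d4')[215:265,310:360,::-1]
cv2.imwrite('pics/c6.png',np.hstack([cv2.resize(x,(400,400),interpolation=cv2.INTER_NEAREST) for x in (a,b)]))
print(proj('scene',[.56,-.1362,.0474]),proj('side',[.56,-.1362,.0474]))"
```

```text
t 6.05 pos [ 0.5601 -0.1362  0.0614] F [-0.1 -1.2  0.1] yaw(tool y) 69.6 tilt z [ 0.001 -0.    -1.   ] open 0.0004633945620488974
1 shift cm [ 0.14 -0.07 -0.81]
[[304.55441475 236.54134889]] [[340.4734027  245.50163627]]
```

View pics/c6.png

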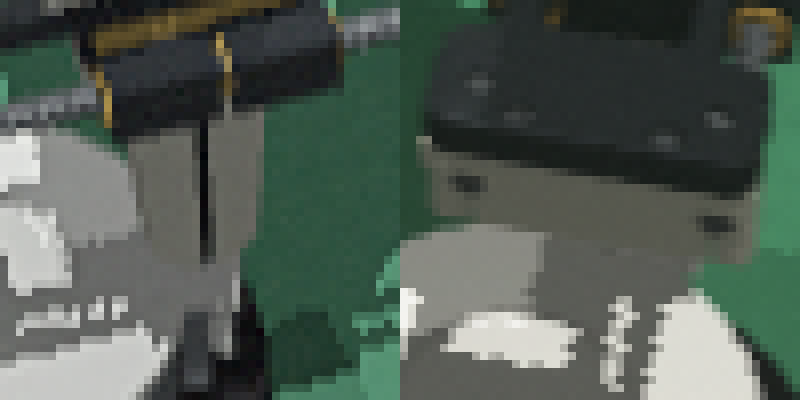

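```bash
python3 -c "
from go import *
for z in (.1845,.1745,.1705): print(z,proj('scene',[.5633,-.1372,z]),proj('side',[.5633,-.1372,z]))
a=cv2.imread('pics/s3.png')[165:245,270:340]; b=cv2.imread('pics/d3.png')[165:255,300:380]
cv2.imwrite('pics/c7.png',np.hstack([cv2.resize(a,(400,457),interpolation=cv2.INTER_NEAREST),cv2.resize(b,(400,450),interpolation=cv2.INTER_NEAREST)[:457]] if 0 else [cv2.resize(a,(400,450),interpolation=0),cv2.resize(b,(400,450),interpolation=0)]))
"
```

```text
0.1845 [[303.10082152 194.40171385]] [[344.64630608 199.06568502]]
0.1745 [[303.26323629 197.90047753]] [[344.44019077 202.88954269]]
0.1705 [[303.32742366 199.28332839]] [[344.35882205 204.39830246]]
```

View pics/c7.png

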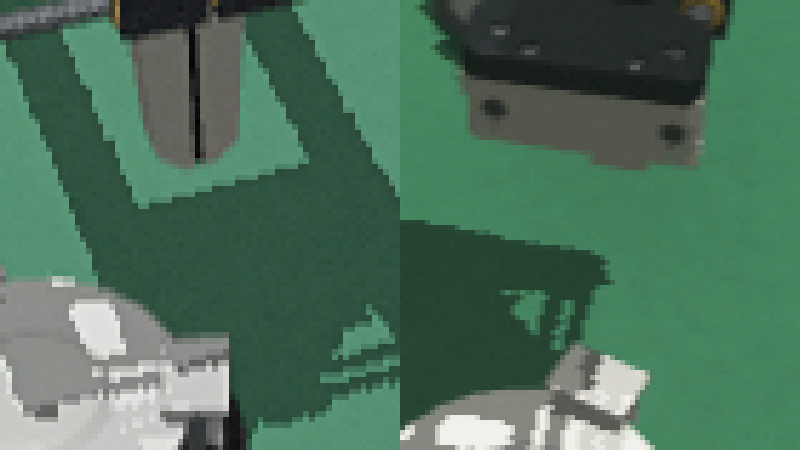

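In both views the visible fingertip, scene (305,194) and side (344,199), projects to the reported TCP height rather than 14 mm below it. So the true tips are at about tool_pos z, and I need a TCP z of about 0.056. I'll continue down gently.

Emit:
carry_out(commands=[[[0,0,0.1,0],[0,0,0.1,0]]])

```text
t: 6.32
tool_pos: [0.5598, -0.1361, 0.0589]
orientation: [0.557, 3.092, -0.0]
force: [0.3, -0.0, 0.0]
opening: 0.0006
```

Emit:
carry_out(commands=[[[0,0,0.1,0],[0,0,0.1,0]]])

```text
t: 6.48
tool_pos: [0.5597, -0.1361, 0.0567]
orientation: [-0.558, -3.092, -0.0]
force: [0.6, -0.3, 0.0]
opening: 0.0002
```

Emit:
carry_out(commands=[[[0,0,0.1,0],[0,0,0.1,0]]])

```text
t: 6.65
tool_pos: [0.5597, -0.1361, 0.0547]
orientation: [-0.557, -3.092, 0.0]
force: [-1.6, 0.5, 6.7]
opening: 0.0008
```

Drag contact (6.7 N) starts at TCP z of about 0.055. I'll keep going until the hard stop.

Emit:
carry_out(commands=[[[0,0,0.1,0],[0,0,0.1,0]]])

```text
t: 6.82
tool_pos: [0.5597, -0.1361, 0.0533]
orientation: [-0.557, -3.092, 0.0]
force: [-3.1, 1.9, 7.0]
opening: 0.0001
```

Emit:
carry_out(commands=[[[0,0,0.1,0],[0,0,0.1,0]]])

```text
t: 6.98
tool_pos: [0.5597, -0.136, 0.0514]
orientation: [-0.557, -3.092, 0.0]
force: [-2.9, 0.0, 5.6]
opening: 0.0004
```

Emit:
carry_out(commands=[[[0,0,0.1,0],[0,0,0.1,0]]])

```text
t: 7.15
tool_pos: [0.5597, -0.1361, 0.0494]
orientation: [-0.557, -3.092, 0.0]
force: [-1.8, 1.6, 5.9]
opening: 0.0002
```

Emit:
carry_out(commands=[[[0,0,0.1,0],[0,0,0.1,0]]])

```text
t: 7.32
tool_pos: [0.5597, -0.1361, 0.0474]
orientation: [-0.557, -3.092, 0.0]
force: [-3.3, 0.7, 6.4]
opening: 0.0004
```

Emit:
carry_out(commands=[[[0,0,0.1,0],[0,0,0.05,0]]])

```text
t: 7.48
tool_pos: [0.5598, -0.1361, 0.0469]
orientation: [-0.557, -3.092, 0.0]
force: [-8.7, 3.2, 17.8]
opening: 0.0005
```

Hard stop reached at TCP z 0.047 (18 N) after 8 mm of travel, so tab 1 is home. Lift and go to tab 3.

Emit:
carry_out(commands=[[[0,0,-0.5,0],[0,0,-1,0],[0,0,-1,0],[0,0,-1,0],[0,0,0,0]]])

```text
t: 7.9
tool_pos: [0.5617, -0.1367, 0.0837]
orientation: [0.557, 3.087, -0.001]
force: [0.5, -0.7, -0.3]
opening: 0.0004
```

```bash
python3 -c "
from go import *
rel(3,.060)
rel(2,.060)
a=snap('scene','s5')[165:255,255:345,::-1]; b=snap('side','d5')[200:290,290:380,::-1]
cv2.imwrite('pics/c8.png',np.hstack([cv2.resize(x,(400,400),interpolation=0) for x in (a,b)]))"
```

```text
t 7.9 pos [ 0.5617 -0.1367  0.0837] F [ 0.5 -0.7 -0.3] yaw(tool y) 69.6 tilt z [ 0.004 -0.002 -1.   ] open 0.00040406539904729293
3 shift cm [ -2.1  -11.07   2.38]
t 7.9 pos [ 0.5617 -0.1367  0.0837] F [ 0.5 -0.7 -0.3] yaw(tool y) 69.6 tilt z [ 0.004 -0.002 -1.   ] open 0.00040406539904729293
2 shift cm [ 8.63 -7.67  2.33]
```

View pics/c8.png

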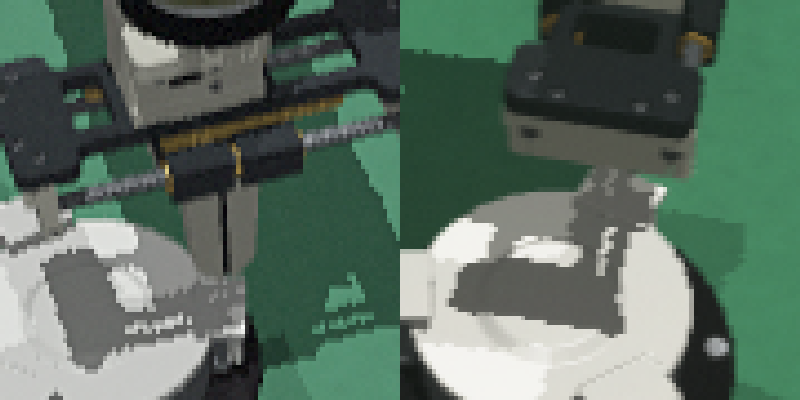

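Emit:
carry_out(commands=[[[-0.6,-2.8,0,0],[-0.6,-2.8,0,0],[-0.6,-2.8,0,0],[-0.5,-2.65,0,0],[0,0,1.2,0],[0,0,0.6,0],[0,0,0,0],[0,0,0,0],[0,0,0,0]]])

```text
t: 8.75
tool_pos: [0.5427, -0.2464, 0.0621]
orientation: [-0.555, -3.091, -0.001]
force: [-0.1, -0.1, -0.1]
opening: 0.0005
```

```bash
python3 -c "
from go import *
rel(3,.047)
a=snap('scene','s6')[185:285,225:325,::-1]; b=snap('side','d6')[225:325,280:380,::-1]
cv2.imwrite('pics/c9.png',np.hstack([cv2.resize(x,(400,400),interpolation=0) for x in (a,b)]))"
```

```text
t 8.75 pos [ 0.5427 -0.2464  0.0621] F [-0.1 -0.1 -0.1] yaw(tool y) 69.6 tilt z [-0.001  0.001 -1.   ] open 0.0005467321845059991
3 shift cm [-0.05 -0.13  1.51]
```

View pics/c9.png

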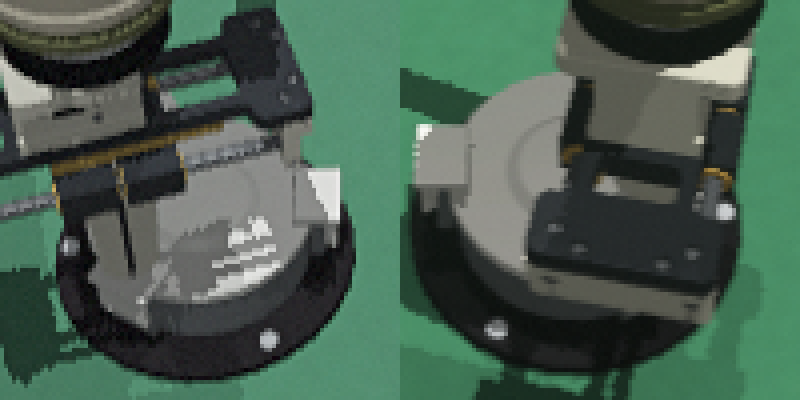

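Tab 1's top edge has moved from row 224.5 to 227, which fits about 7–8 mm of travel. The tip is over tab 3 at crop (132,275), so I'll press.

Emit:
carry_out(commands=[[[0,-0.1,0.2,0],[0,0,0.2,0],[0,0,0.2,0],[0,0,0.1,0],[0,0,0.1,0]]])

```text
t: 9.27
tool_pos: [0.5423, -0.2484, 0.0546]
orientation: [-0.557, -3.091, -0.0]
force: [-3.4, 2.5, 6.1]
opening: 0.0007
```

Emit:
carry_out(commands=[[[0,0,0.1,0],[0,0,0.1,0],[0,0,0.1,0],[0,0,0.1,0]]])

```text
t: 9.6
tool_pos: [0.5423, -0.2484, 0.0509]
orientation: [-0.557, -3.092, -0.0]
force: [-1.9, 2.0, 6.5]
opening: 0.0004
```

Emit:
carry_out(commands=[[[0,0,0.1,0],[0,0,0.1,0]]])

```text
t: 9.77
tool_pos: [0.5423, -0.2484, 0.0489]
orientation: [-0.557, -3.092, -0.0]
force: [-2.6, 1.9, 6.9]
opening: 0.0004
```

Emit:
carry_out(commands=[[[0,0,0.1,0],[0,0,0.1,0],[0,0,0.05,0]]])

```text
t: 10.02
tool_pos: [0.5424, -0.2484, 0.0469]
orientation: [-0.557, -3.092, -0.0]
force: [-5.3, 4.3, 13.9]
opening: 0.0006
```

Emit:
carry_out(commands=[[[0,0,0.05,0],[0,0,0,0]]])

```text
t: 10.18
tool_pos: [0.5423, -0.2485, 0.0469]
orientation: [-0.557, -3.092, -0.0]
force: [-7.7, 3.0, 14.5]
opening: 0.0003
```

Tab 3 stopped at the same TCP height, 0.0469. Now tab 2.

Emit:
carry_out(commands=[[[0,0,-0.5,0],[0,0,-1,0],[0,0,-1.5,0],[0,0,-0.5,0],[2.7,0.9,0,0],[2.7,0.9,0,0],[2.7,0.9,0,0],[2.6,0.8,0,0],[0,0,1.2,0],[0,0,0.7,0],[0,0,0,0],[0,0,0,0],[0,0,0,0]]])

```text
t: 11.27
tool_pos: [0.455, -0.1791, 0.0616]
orientation: [0.558, 3.091, -0.0]
force: [-0.5, 0.3, 0.2]
opening: 0.0004
```

```bash
python3 -c "
from go import *
rel(2,.047)
a=snap('scene','s7')[185:285,225:325,::-1]; b=snap('side','d7')[225:325,270:370,::-1]
cv2.imwrite('pics/c10.png',np.hstack([cv2.resize(x,(400,400),interpolation=0) for x in (a,b)]))"
```

```text
t 11.27 pos [ 0.455  -0.1791  0.0616] F [-0.5  0.3  0.2] yaw(tool y) 69.5 tilt z [ 0. -0. -1.] open 0.0003636113712938564
2 shift cm [0.11 0.02 1.46]
```

View pics/c10.png

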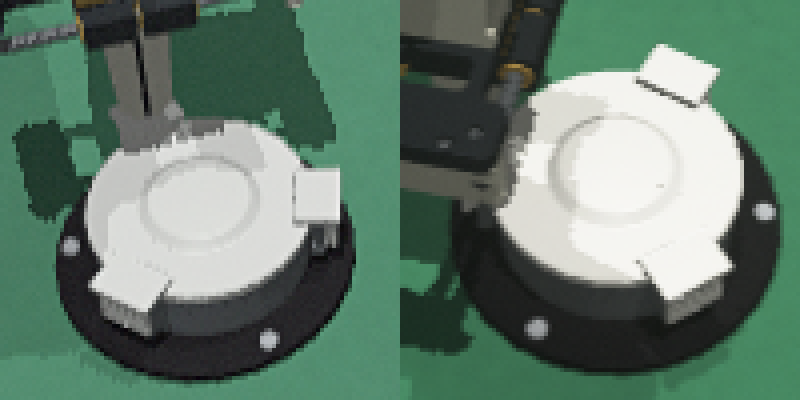

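The tip at crop (146,115) is over tab 2, expected at (148,112). Tabs 1 and 3 now sit lower. Pressing.

Emit:
carry_out(commands=[[[0.1,0,0.2,0],[0,0,0.2,0],[0,0,0.2,0],[0,0,0.1,0],[0,0,0.1,0]]])

```text
t: 11.78
tool_pos: [0.4533, -0.1781, 0.0536]
orientation: [-0.557, -3.091, 0.0]
force: [-2.5, 1.4, 6.5]
opening: 0.0002
```

Emit:
carry_out(commands=[[[0,0,0.1,0],[0,0,0.1,0],[0,0,0.1,0],[0,0,0.1,0]]])

```text
t: 12.12
tool_pos: [0.4533, -0.1781, 0.0498]
orientation: [-0.557, -3.092, 0.0]
force: [-2.6, 1.4, 6.1]
opening: 0.0001
```

Emit:
carry_out(commands=[[[0,0,0.1,0],[0,0,0.1,0],[0,0,0,0]]])

```text
t: 12.37
tool_pos: [0.4533, -0.1781, 0.0476]
orientation: [-0.557, -3.092, 0.0]
force: [-1.8, -0.4, 3.9]
opening: 0.0005
```

Emit:
carry_out(commands=[[[0,0,0.1,0],[0,0,0.05,0]]])

```text
t: 12.53
tool_pos: [0.4534, -0.1781, 0.0469]
orientation: [-0.557, -3.092, 0.0]
force: [-7.6, 3.0, 16.9]
opening: 0.0007
```

Emit:
carry_out(commands=[[[0,0,0.05,0],[0,0,0,0]]])

```text
t: 12.7
tool_pos: [0.4534, -0.1781, 0.0469]
orientation: [-0.557, -3.092, 0.0]
force: [-8.2, 3.7, 17.7]
opening: 0.0003
```

Same stop height, 0.0469. Lift clear, move aside and check all three.

Emit:
carry_out(commands=[[[0,0,-0.5,0],[0,0,-1.5,0],[0,0,-3,0],[0,0,-3,0],[0,0,-3,0],[0,3,0,0],[0,3,0,0],[0,3,0,0],[0,3,0,0],[0,3,0,0],[0,0,0,0],[0,0,0,0],[0,0,0,0],[0,0,0,0]]])

```text
t: 13.87
tool_pos: [0.5054, -0.0384, 0.1552]
orientation: [-0.559, -3.091, 0.001]
force: [-0.4, 1.3, -0.6]
opening: 0.0005
```

```bash
python3 -c "
from go import *
rel(2,.1)
a=snap('scene','s8')[195:285,225:325,::-1]; b=snap('side','d8')[225:325,270:375,::-1]
cv2.imwrite('pics/c11.png',np.hstack([cv2.resize(a,(400,360),interpolation=2),cv2.resize(b,(400,381),interpolation=2)[:360]]))
for z in(.064,.056):
  X=[[*T[k],z] for k in T]; print(z,((proj('scene',X)-[225,195])*4).round(),((proj('side',X)-[270,225])*3.81+[400,0]).round())
A=cv2.imread('pics/scene0.png')[160:215,375:435].astype(int);B=cv2.imread('pics/s8.png')[160:215,375:435].astype(int)
print('square diff px',(abs(A-B).max(2)>40).sum())"
```

```text
t 13.87 pos [ 0.5054 -0.0384  0.1552] F [-0.4  1.3 -0.6] yaw(tool y) 69.5 tilt z [-0. -0. -1.] open 0.0005397724499768573
2 shift cm [ -0.1  -14.92   5.53]
0.064 [[315. 146.]
 [144.  71.]
 [127. 233.]] [[667.  59.]
 [480. 146.]
 [675. 241.]]
0.056 [[316. 155.]
 [146.  81.]
 [129. 242.]] [[666.  69.]
 [481. 155.]
 [674. 249.]]
square diff px 0
```

View pics/c11.png

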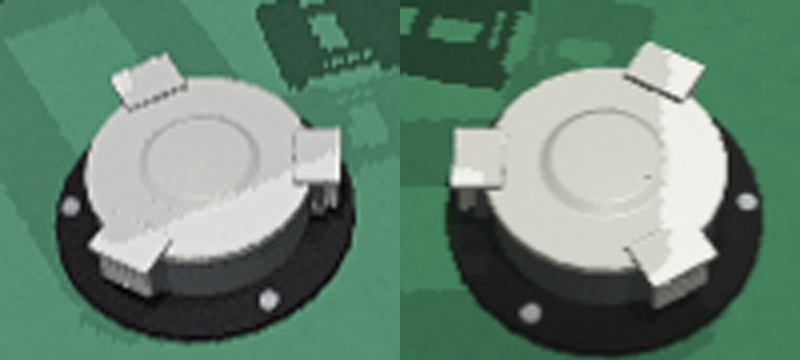

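All three tab tops have shifted down about 9–10 crop px from before: scene (149,81), (318,156) and (130,247). That matches the 8 mm drop to 56 mm. The square housing's pixels haven't changed, and the gripper is clear of everything.

```bash
python3 -c "
from h import *
print(robot.close_job())"
```

```text
the job is handed in; nothing more can be done
None
```

I pressed all three tabs of the white round housing (the one in the black nest) down to their hard stops with the closed fingertips. I then lifted clear and handed the job in at about 14 s.

- **Tabs home:** each tab slid at about 6–7 N of drag, then hit a firm stop at 14–18 N. All three stopped at the same TCP height, 0.0469 m. In the final pictures every tab top had dropped by the amount expected for 56 mm.
- **Square housing:** its pixels in the scene camera did not change between the start and the end.
- **Disagreement on tip height:** the given 14 mm fingertip overhang did not fit what I saw. The visible tips sat about at the reported TCP height. Contact with the tabs came about 9 mm lower in TCP height than even that. My first press on tab 1 therefore never touched it. After that I went by contact force and the pictures, and did not find the cause.
- **Sideways force:** the wrist showed up to about 9 N sideways at the stops, which I did not explain. The highest forces I read were well under the limits.

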